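# Tamp the firebrick bed level in a brazing pan

## Task

Take the flat tamper by its wooden grip and press down the two orange-brown firebrick chunks that stand proud in the dark steel pan, until they are level with the cream bricks around them. Push the chunks with the tamper in hand, not with the gripper itself, then stand the tamper back on the table upright, about where it stood, and let go.

Things in the scene. Friction and masses are not known exactly. Their poses are not given: they have to be found in the camera images.
- tamper_grip (a point): Centre of the tamper's wooden grip, 95 mm above its underside. Dark plate 110 (its x) by 80 (y) by 10 mm at the foot, standing on the table; a 20 mm steel stem rises from the plate's middle to the grip, a block 60 mm long (x), 28 mm wide (y), from 70 to 120 mm above the underside. z up. Pinch the grip across its 28 mm. About 0.4 kg.
- pan: Dark steel pan fixed to the table, 134 (x) by 102 (y) mm, rim 30 mm high; origin under its centre, on the table, z up. Has four loose cream bricks, tops 34 mm above the table, and the two proud chunks in its middle. The tamper plate, centred on it with x axes parallel (either way round), covers both; its underside meets them 55 mm above the table and is at 34 mm when level. (A blue pan of slugs is a bystander.)
- prouda_mid (a point): One of two orange-brown chunks standing proud in mid-pan: a wedge 42 mm wide at the top (pan x), 16 mm at the underside, 44 mm long (pan y), 30 mm high, z up. Point: its centre, 15 mm over its underside. Lies 23.5 mm to the pan's +y. Its top starts about 20 mm above the cream bricks; when level, this point is 19 mm above the table. Pressing straight down (5 to 25 N) drives it in, shoving the bricks apart.
- proudb_mid (a point): One of two orange-brown chunks standing proud in mid-pan: a wedge 42 mm wide at the top (pan x), 16 mm at the underside, 44 mm long (pan y), 30 mm high, z up. Point: its centre, 15 mm over its underside. Lies 23.5 mm to the pan's -y. Its top starts about 20 mm above the cream bricks; when level, this point is 19 mm above the table. Pressing straight down (5 to 25 N) drives it in, shoving the bricks apart.
Things that resemble listed ones, but are neither listed nor needed, are in the scene too. There is more than one size of the part that bears tamper_grip; the job needs the larger. Leave any green look-alike of the part that bears proudb_mid alone.

How it is judged:
By the outcome, as a careful person would: the job done as asked, in the order asked, and still so for the second after the job is handed in, with the robot touching nothing.
It also fails if it takes over 45 s, if anything falls off the work surface, if the arm or the gripper's body presses on something with over 40 N, if the wrist force passes 120 N, or if a joint passes its speed limit or range.

## Robot

A 6-joint arm with a two-finger parallel gripper is mounted at the origin on the work surface. World frame = base frame: x ahead of the robot, y to its left, z up, the work surface at z = 0. Lengths are in m, angles in rad, forces in N, time in s.
With the tool pointing down it reaches from about 0.3 to 0.875 m from the base axis. Payload 4.2 kg.
Tool frame: the origin (TCP) lies on the centre line of the jaws, within the pads' length; the fingertips stand 11 mm ahead of it and the grasp point (between the pads) lies 8 mm behind it; z points along the fingers, y is the line along which they close (so a half turn about z gives the same grasp; the last joint's range is limited). The gripper opens to 85 mm and grips with 20 to 120 N. Pads are 22 mm wide; open, the fingers measure 114 mm over their backs; the gripper's body (76 mm by 85 mm) begins 54 mm behind the grasp point. The pads swing forward as they close: fully open they stand 13 mm farther back than shut.
Start: joints at [1.208, 0.32, 1.565, -0, 1.257, -0.02], TCP at [0.193, 0.542, 0.242] pointing down, gripper open.
Joint ranges: [-3.11, 3.11], [-0.84, 2.01], [0.21, 2.61], [-1.34, 4.49], [0.05, 2.63], [-2.56, 2.56]. Speed limits (rad/s): [2.57, 2.57, 3.14, 3.14, 3.14, 3.14].

## Interface

Orientations are given as a unit quaternion [x, y, z, w].
In Python, from bench import state, read_camera, job_done gives the robot as it stands.
- The arm moves only by the tool send_rows, never from a script. Its argument "targets" is a list of rows, each an object of numbers: "dx", "dy", "dz": the shift along the tool's x, y, z in m; "ax", "ay", "az": the turn, a rotation vector about the tool's x, y, z in degrees; "fingers": the closure, from -1 (fully open) to 1 (shut). In form: [{"dx": .., "dy": .., "dz": .., "ax": .., "ay": .., "az": .., "fingers": ..}, ...]. A call has 1 to 20 rows; each row shifts and turns the commanded pose from where the row before left it, along the tool's axes as they then stand; what a row does not reach is not made up. A row lasts 1/12 s, in which the tool goes at most 41.7 mm and 7.16 degrees, less where a joint would pass 70% of its speed; a pose out of reach is approached as far as the arm can. A call is refused whole if a number of a shift passes 0.0417 or a number of a turn 7.16, either way. A call with a gripper value outside its range is refused whole. The fingers move at their own pace and stop on an object; "newtons" is the grip in N (left out, the last holds). Time passes only in rows, so rows that do not move let the fingers close. It gives the time, the measured TCP pose, the force, the opening and the grip force at its end, in the units of the state.
- state(): the state, without advancing time (a new reading comes with each control period).
- read_camera(name): name is "side" or "top" or "wrist"; returns a dict with "pixels" (420x560x3 uint8, red, green, blue), "depth" (420x560 float32, m along the optical axis (not along the pixel's ray), 0 where there is no reading), "camera_matrix" (3x3 intrinsics, pixels), "dist_coeffs" ([k1, k2, p1, p2, k3] as OpenCV has them; the pictures are not rectified), "camera_from_world" (4x4, takes a point from world to camera coordinates); the wrist camera has in their place "hand_eye" (4x4, takes a point from camera to tool coordinates, whose origin is the TCP and whose axes are the flange's). Camera axes: x right, y down, z forward; pixel columns grow to the right and rows downward; lengths in m; the calibration is good to about 2 mm. A picture is of the moment at which its call begins: read the wrist's pose just before it.
- job_done(): hands the job in; it is judged then, once.
The state is a dict: "time_s": time; "joint_pos": joint angles; "dq": joint speeds; "effort": joint torques, N m; "tcp_pos": TCP position; "eef_rot": TCP orientation; "contact_force": force on the tool from outside, world axes, zero at the start; "ft_torque": the same for the moment, N m; "finger_gap": finger opening in m; "finger_force": force on a finger pad.
Only numpy, scipy, OpenCV 4.12 (cv2) and the standard library are available. Lean on these libraries where they do the work, as an engineer would, in place of code of your own. Each camera call takes 0.05 s, during which the arm holds its last target. There are 200 camera calls.

## Working session

There is one attempt and no reset: what is moved stays moved. The work goes in short steps, Python scripts to look and compute and a tool call to move; the robot and the scene stay as the last step left them, time stands still between calls to the robot, and variables do not carry over. Pictures are saved under pics/ and viewed, at most 10 in all, crops included, and the job is handed in when it is done.

Besides the shell and the picture viewer there is one more tool, called after "Call:" by a JSON object that holds its "method" and its "body", one argument or row to a line. send_rows: Moves the arm, as the interface text tells. Its arguments: {"type":"object","properties":{"targets":{"type":"array","items":{"type":"object","properties":{"dx":{"type":"number"},"dy":{"type":"number"},"dz":{"type":"number"},"ax":{"type":"number"},"ay":{"type":"number"},"az":{"type":"number"},"fingers":{"type":"number"}}}},"newtons":{"type":"number"}},"required":["targets"]}

```bash
mkdir -p pics; ls; cat > h.py <<'E'
import numpy as np, cv2, pickle
from bench import state, read_camera
def grab(n):
    s=state(); c=read_camera(n); c['s']=s
    pickle.dump(c,open(f'{n}.pkl','wb'))
    return c
def save(c,name): cv2.imwrite(f'pics/{name}.png',c['pixels'][:,:,::-1])
def c2w(c):
    if 'camera_from_world' in c: return np.linalg.inv(np.array(c['camera_from_world']))
    from scipy.spatial.transform import Rotation as R
    T=np.eye(4);T[:3,:3]=R.from_quat(c['s']['eef_rot']).as_matrix();T[:3,3]=c['s']['tcp_pos']
    return T@np.array(c['hand_eye'])
def ray(c,uv):
    p=cv2.undistortPoints(np.array(uv,float).reshape(-1,1,2),np.array(c['camera_matrix'],float),np.array(c['dist_coeffs'],float)).reshape(-1,2)
    T=c2w(c); return T[:3,3],np.c_[p,np.ones(len(p))]@T[:3,:3].T
def onplane(c,uv,z):
    o,d=ray(c,uv); return o+d*((z-o[2])/d[:,2])[:,None]
def world(c):
    "world xyz of every pixel by depth"
    h,w=c['depth'].shape; u,v=np.meshgrid(np.arange(w),np.arange(h))
    o,d=ray(c,np.stack([u.ravel(),v.ravel()],1)); return (o+d*c['depth'].ravel()[:,None]).reshape(h,w,3)
E
python3 - <<'E'
from h import *
a=grab('top');save(a,'top');b=grab('side');save(b,'side')
print(state())
E
```

```text
pics
{'time_s': 0.1, 'joint_pos': array([ 1.20800568e+00,  3.20249594e-01,  1.56556019e+00, -2.48763638e-05,
        1.25739157e+00, -2.00129910e-02]), 'dq': array([-3.66501379e-04, -2.12377241e-03, -4.35882022e-03,  6.26621242e-04,
        1.61391293e-03,  2.14255072e-06]), 'effort': array([ 1.25827897e-03, -4.16411018e+01, -2.34700441e+01,  1.54288491e-04,
        5.02025970e-03,  2.26156715e-05]), 'tcp_pos': array([0.19312909, 0.54116481, 0.24155267]), 'eef_rot': array([ 1.70547150e-01,  9.85349188e-01, -7.91911693e-04, -1.41402556e-04]), 'contact_force': array([-0.17819682,  1.11217551, -0.31944607]), 'ft_torque': array([-0.0162331 ,  0.0225743 , -0.03216637]), 'finger_force': 0.0, 'finger_gap': 0.08533832142740178}
```

View pics/top.png

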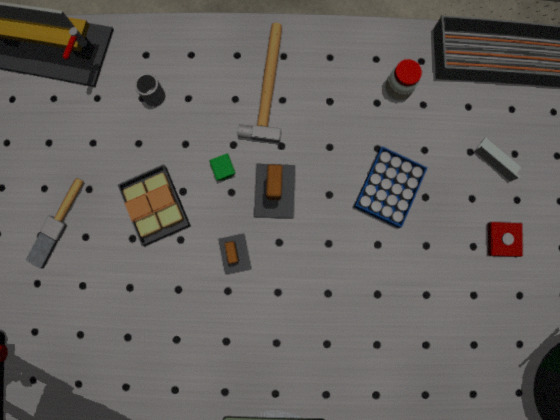

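View pics/side.png

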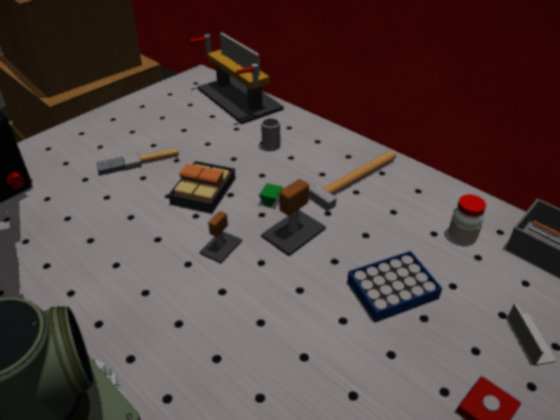

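Top view: the tamper candidates are the large one (plate about (275,190), grip (274,181)) and the small one (plate (235,253), grip (232,252)). The large one should be the 110×80 plate, which I'll check by measurement. The pan with two orange chunks is at (153,205), a green look-alike is at (222,167), and the blue bystander pan is at (390,187).

```bash
cat > m.py <<'E'
from h import *
def rect(P): 
    (c,s,a)=cv2.minAreaRect((P[:,:2]*1000).astype(np.float32).reshape(-1,1,2))
    b=cv2.boxPoints((c,s,a)); e=b[1]-b[0]; f=b[2]-b[1]
    if np.linalg.norm(f)>np.linalg.norm(e): e,f=f,e
    return np.round(c,1),np.round([np.linalg.norm(e),np.linalg.norm(f)],1),round(np.degrees(np.arctan2(e[1],e[0]))%180,1)
E
python3 - <<'E'
from m import *
a=pickle.load(open('top.pkl','rb'))
hsv=cv2.cvtColor(a['pixels'],cv2.COLOR_RGB2HSV); W=world(a)
def comp(mask,u,v,r=60):
    n,l,st,ce=cv2.connectedComponentsWithStats(mask.astype(np.uint8))
    k=l[v-8:v+9,u-8:u+9]; ids=np.bincount(k[k>0].ravel()); i=ids.argmax(); return l==i
orange=(hsv[...,1]>130)&(hsv[...,0]<18)&(hsv[...,2]>60)
dark=(hsv[...,2]<105)
for n,m,z in [('bigplate',comp(dark&~orange,275,208),.01),('smallplate',comp(dark&~orange,238,265),.008),('pan',comp(dark,124,212),.03),('biggrip',comp(orange,274,181),.12),('smallgrip',comp(orange,232,252),.08),('chunks',comp(orange,138,205),.054),('chunks2',comp(orange,160,195),.054)]:
    v,u=np.nonzero(m); P=onplane(a,np.c_[u,v],z); print(n,m.sum(),rect(P),'depth z med,max',np.round(np.percentile(W[m][:,2],[5,50,95]),4), 'px',u.min(),u.max(),v.min(),v.max())
    if 'grip' in n or 'ch' in n:
        q=W[m]; q=q[q[:,2]>np.median(q[:,2])-.006]; print('   depth-based',rect(q))
crop=a['pixels'][140:290,100:310,::-1]; cv2.imwrite('pics/crop.png',cv2.resize(crop,None,fx=3.8,fy=3.8,interpolation=cv2.INTER_CUBIC))
E
```

```text
Traceback (most recent call last):
ValueError: attempt to get argmax of an empty sequence
```

```bash
cat > n.py <<'E'
from m import *
a=pickle.load(open('top.pkl','rb'))
hsv=cv2.cvtColor(a['pixels'],cv2.COLOR_RGB2HSV); W=world(a)
for p in [(285,208),(238,265),(138,205),(162,195),(274,181),(232,252),(160,180),(350,300),(126,190)]: print(p,hsv[p[1],p[0]],W[p[1],p[0]].round(4))
crop=a['pixels'][140:290,100:310,::-1]; cv2.imwrite('pics/crop.png',cv2.resize(crop,None,fx=3.8,fy=3.8,interpolation=cv2.INTER_CUBIC))
E
python3 n.py
```

```text
(285, 208) [105   8  65] [ 0.5201 -0.0107  0.0112]
(238, 265) [120  12  65] [0.4034 0.0803 0.0071]
(138, 205) [ 14 152 136] [0.5129 0.276  0.0548]
(162, 195) [ 14 152 134] [0.5335 0.2292 0.056 ]
(274, 181) [ 15 200 106] [0.5531 0.0114 0.1222]
(232, 252) [ 14 191 111] [0.4257 0.0858 0.0842]
(160, 180) [ 32  81 136] [0.5669 0.2401 0.036 ]
(350, 300) [  0   7 117] [ 0.3392 -0.1451  0.0022]
(126, 190) [ 28  93 135] [0.5452 0.3083 0.036 ]
```

View pics/crop.png

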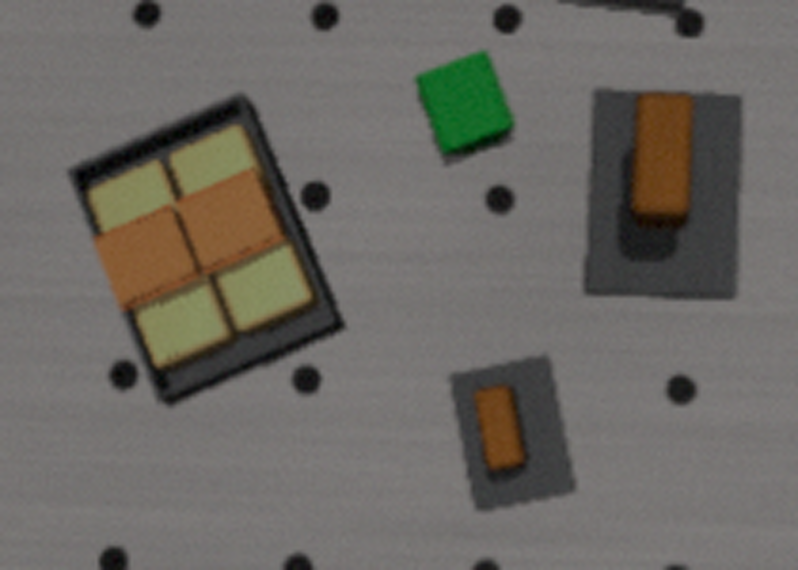

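The crop shows the large tamper at crop (665,195), the small one at (512,430), the pan with two chunks at (205,250) and the green look-alike at (465,105). Next I'll measure them.

```bash
cat > n.py <<'E'
from m import *
a=pickle.load(open('top.pkl','rb'))
hsv=cv2.cvtColor(a['pixels'],cv2.COLOR_RGB2HSV); W=world(a)
def comp(mask,u,v):
    l=cv2.connectedComponents(mask.astype(np.uint8))[1]; return l==l[v,u]
orange=(hsv[...,1]>130)&(hsv[...,0]<18)&(hsv[...,2]>40)
cream=(hsv[...,1]>60)&(hsv[...,0]>=20)&(hsv[...,0]<45)
dark=(hsv[...,2]<90)
for n,m,z in [('bigplate',comp(dark|orange,285,208),.01),('smallplate',comp(dark|orange,238,265),.008),('pan',comp(dark|orange|cream,138,205),.03),('biggrip',comp(orange,274,181),.12),('smallgrip',comp(orange,232,252),.08),('chunks',comp(orange,138,205),.055)]:
    v,u=np.nonzero(m); P=onplane(a,np.c_[u,v],z); print(n,m.sum(),rect(P),'z',np.round(np.percentile(W[m][:,2],[5,50,95]),4))
    if 'grip' in n or 'ch' in n:
        q=W[m]; q=q[q[:,2]>np.median(q[:,2])-.004]; print('   depth-based',rect(q))
E
python3 n.py
```

```text
bigplate 2149 (array([555.5,  12.3]), array([112.1,  80.8], dtype=float32), np.float32(179.1)) z [0.0083 0.0123 0.1224]
smallplate 990 (array([425.8,  88.3]), array([74.4, 53.7], dtype=float32), np.float32(13.5)) z [0.0052 0.009  0.083 ]
pan 3537 (array([517.3, 252.1]), array([140.7, 106.7], dtype=float32), np.float32(25.1)) z [0.0051 0.0349 0.0584]
biggrip 482 (array([554.6,  12.3]), array([56.8, 27. ], dtype=float32), np.float32(1.4)) z [0.1178 0.1211 0.124 ]
   depth-based (array([484.8,  10.7]), array([197.2,  27. ], dtype=float32), np.float32(1.3))
smallgrip 217 (array([425.8,  88.3]), array([40. , 19.3], dtype=float32), np.float32(13.3)) z [0.0782 0.0818 0.0846]
   depth-based (array([403.9,  57. ]), array([114. ,  35.4], dtype=float32), np.float32(55.7))
chunks 1006 (array([518.9, 252.6]), array([92.8, 43.8], dtype=float32), np.float32(115.6)) z [0.0446 0.0565 0.0596]
   depth-based (array([481.2, 141.9]), array([329.6,  88.7], dtype=float32), np.float32(71.3))
```

Call:
{"method": "send_rows", "body": {
  "targets": [
    {"az": -6.55,"fingers": -1},
    {"az": -6.55},
    {"az": -6.55},
    {"dx": -0.0275,"dy": -0.0265,"dz": -0.004},
    {"dx": -0.0275,"dy": -0.0265,"dz": -0.004},
    {"dx": -0.0275,"dy": -0.0265,"dz": -0.004},
    {"dx": -0.0275,"dy": -0.0265,"dz": -0.004},
    {"dx": -0.0275,"dy": -0.0265,"dz": -0.004},
    {"dx": -0.0275,"dy": -0.0265,"dz": -0.004},
    {"dx": -0.0275,"dy": -0.0265,"dz": -0.004},
    {"dx": -0.0275,"dy": -0.0265,"dz": -0.004},
    {"dx": -0.0275,"dy": -0.0265,"dz": -0.004},
    {"dx": -0.0275,"dy": -0.0265,"dz": -0.004},
    {"dx": -0.0275,"dy": -0.0265,"dz": -0.004},
    {}
  ]
}}

```text
validation failed for argument at $.ta...
```

```bash
python3 - <<'E'
from m import *
c=grab('wrist');save(c,'w1');print(c['hand_eye'],c['s']['tcp_pos'],c['s']['eef_rot'])
W=world(c);print(W[::60,::80].round(2)[...,:2].tolist())
E
```

```text
[[ 9.88605046e-04 -9.44746990e-01 -3.27798945e-01  8.46978215e-02]
 [ 9.99999337e-01  1.12775423e-03 -2.34405939e-04 -3.43705784e-04]
 [ 5.91130951e-04 -3.27798496e-01  9.44747478e-01 -1.31688568e-01]
 [ 0.00000000e+00  0.00000000e+00  0.00000000e+00  1.00000000e+00]] [0.19312909 0.54116481 0.24155267] [ 1.70547150e-01  9.85349188e-01 -7.91911693e-04 -1.41402556e-04]
[[[-0.11, 0.31], [-0.08, 0.4], [-0.04, 0.48], [0.05, 0.57], [0.07, 0.61], [0.08, 0.64], [0.1, 0.65]], [[-0.06, 0.27], [-0.02, 0.37], [0.01, 0.46], [0.04, 0.54], [0.09, 0.6], [0.11, 0.64], [0.12, 0.65]], [[-0.0, 0.23], [0.04, 0.33], [0.07, 0.42], [0.1, 0.52], [0.12, 0.59], [0.14, 0.63], [0.14, 0.65]], [[0.06, 0.18], [0.1, 0.29], [0.14, 0.39], [0.17, 0.49], [0.16, 0.58], [0.17, 0.62], [0.17, 0.65]], [[0.14, 0.12], [0.18, 0.24], [0.22, 0.35], [0.11, 0.57], [0.2, 0.57], [0.21, 0.62], [0.23, 0.67]], [[0.22, 0.05], [0.27, 0.18], [0.17, 0.49], [0.35, 0.42], [0.39, 0.53], [0.2, 0.59], [0.48, 0.77]], [[0.33, -0.03], [0.16, 0.49], [0.16, 0.51], [0.46, 0.37], [0.5, 0.5], [0.19, 0.58], [0.2, 0.6]]]
```

View pics/w1.png

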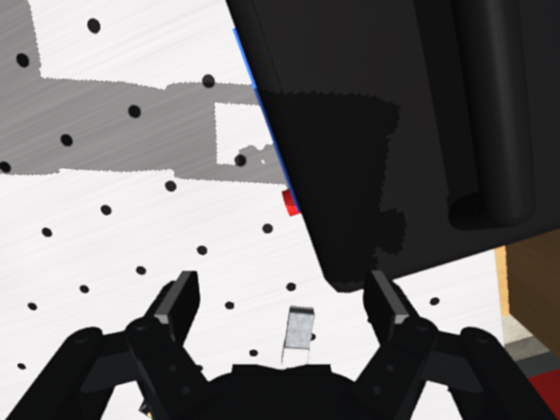

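The wrist camera works: the image is still the start pose, with the fingers at the bottom and the scene off to one side. The move was refused because each row needs every field.

Call:
{"method": "send_rows", "body": {
  "targets": [
    {"dx": 0,"dy": 0,"dz": 0,"ax": 0,"ay": 0,"az": -6.55,"fingers": -1},
    {"dx": 0,"dy": 0,"dz": 0,"ax": 0,"ay": 0,"az": -6.55,"fingers": -1},
    {"dx": 0,"dy": 0,"dz": 0,"ax": 0,"ay": 0,"az": -6.55,"fingers": -1},
    {"dx": -0.0275,"dy": -0.0265,"dz": -0.004,"ax": 0,"ay": 0,"az": 0,"fingers": -1},
    {"dx": -0.0275,"dy": -0.0265,"dz": -0.004,"ax": 0,"ay": 0,"az": 0,"fingers": -1},
    {"dx": -0.0275,"dy": -0.0265,"dz": -0.004,"ax": 0,"ay": 0,"az": 0,"fingers": -1},
    {"dx": -0.0275,"dy": -0.0265,"dz": -0.004,"ax": 0,"ay": 0,"az": 0,"fingers": -1},
    {"dx": -0.0275,"dy": -0.0265,"dz": -0.004,"ax": 0,"ay": 0,"az": 0,"fingers": -1},
    {"dx": -0.0275,"dy": -0.0265,"dz": -0.004,"ax": 0,"ay": 0,"az": 0,"fingers": -1},
    {"dx": -0.0275,"dy": -0.0265,"dz": -0.004,"ax": 0,"ay": 0,"az": 0,"fingers": -1},
    {"dx": -0.0275,"dy": -0.0265,"dz": -0.004,"ax": 0,"ay": 0,"az": 0,"fingers": -1},
    {"dx": -0.0275,"dy": -0.0265,"dz": -0.004,"ax": 0,"ay": 0,"az": 0,"fingers": -1},
    {"dx": -0.0275,"dy": -0.0265,"dz": -0.004,"ax": 0,"ay": 0,"az": 0,"fingers": -1},
    {"dx": 0,"dy": 0,"dz": 0,"ax": 0,"ay": 0,"az": 0,"fingers": -1}
  ],
  "newtons": 60
}}

```text
time_s: 1.32
tcp_pos: [0.4727, 0.2724, 0.2827]
eef_rot: [0.003, 1.0, -0.001, 0.002]
contact_force: [0.8, 0.8, 0.3]
finger_gap: 0.0858
finger_force: 0.0
```

```bash
python3 - <<'E'
from m import *
c=grab('wrist');save(c,'w2');print(c['s']['tcp_pos'],c['s']['eef_rot'],c['s']['contact_force'])
E
```

```text
[0.47271021 0.27237162 0.28269526] [ 2.89527099e-03  9.99993771e-01 -9.18768227e-04  1.79784080e-03] [0.83319095 0.77545773 0.27964742]
```

View pics/w2.png

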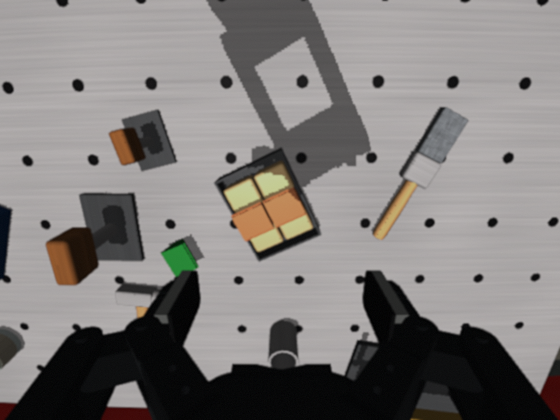

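Wrist view: the pan is at (268,203) with the chunks at (253,222) and (287,207). The large tamper's plate is at (112,225) with its grip at (72,255), and the small tamper is at (148,138). Measuring these as a second check.

```bash
cat > n2.py <<'E'
from m import *
a=pickle.load(open('wrist.pkl','rb'))
hsv=cv2.cvtColor(a['pixels'],cv2.COLOR_RGB2HSV); W=world(a)
def comp(mask,u,v):
    l=cv2.connectedComponents(mask.astype(np.uint8))[1]; return l==l[v,u]
orange=(hsv[...,1]>110)&(hsv[...,0]<18)&(hsv[...,2]>30)
cream=(hsv[...,1]>50)&(hsv[...,0]>=18)&(hsv[...,0]<45)
dark=hsv[...,2]<95
box=np.zeros_like(dark);box[150:265,210:325]=1
up=(W[...,2]>.02)&(W[...,2]<.07)&box
m=comp(up,268,203);print('pan depth',m.sum(),rect(W[m]))
m=comp(orange&box,253,222)
for z in (.055,): 
    v,u=np.nonzero(m);print('chunks',m.sum(),rect(onplane(a,np.c_[u,v],z)),rect(W[m&(W[...,2]>.05)]),np.median(W[m][:,2]))
m=(W[...,2]>.105)&(W[...,2]<.13);m[:,:40]=0;m[300:]=0;m[:,140:]=0;print('grip',m.sum(),rect(W[m]) if m.sum()>5 else '')
m=(W[...,2]>.005)&(W[...,2]<.02)&dark;m[:190]=0;m[265:]=0;m[:,150:]=0
m=comp(m,130,215);print('plate',m.sum(),rect(W[m]))
E
python3 n2.py
```

```text
pan depth 5765 (array([516.8, 254.7]), array([134.7, 102.4], dtype=float32), np.float32(25.3))
chunks 2190 (array([514.3, 253.1]), array([94.7, 49.8], dtype=float32), np.float32(117.3)) (array([471.6, 244.1]), array([149.6,  96.2], dtype=float32), np.float32(13.9)) 0.055000053805296295
grip 1401 (array([553.8,  12.3]), array([59.6, 28.8], dtype=float32), np.float32(178.8))
plate 2995 (array([552.9,  12.4]), array([109.1,  80.4], dtype=float32), np.float32(178.9))
```

Call:
{"method": "send_rows", "body": {
  "targets": [
    {"dx": -0.0082,"dy": -0.026,"dz": 0.008,"ax": 0,"ay": 0,"az": 0.8,"fingers": -1},
    {"dx": -0.0082,"dy": -0.026,"dz": 0.008,"ax": 0,"ay": 0,"az": 0,"fingers": -1},
    {"dx": -0.0082,"dy": -0.026,"dz": 0.008,"ax": 0,"ay": 0,"az": 0,"fingers": -1},
    {"dx": -0.0082,"dy": -0.026,"dz": 0.008,"ax": 0,"ay": 0,"az": 0,"fingers": -1},
    {"dx": -0.0082,"dy": -0.026,"dz": 0.008,"ax": 0,"ay": 0,"az": 0,"fingers": -1},
    {"dx": -0.0082,"dy": -0.026,"dz": 0.008,"ax": 0,"ay": 0,"az": 0,"fingers": -1},
    {"dx": -0.0082,"dy": -0.026,"dz": 0.008,"ax": 0,"ay": 0,"az": 0,"fingers": -1},
    {"dx": -0.0082,"dy": -0.026,"dz": 0.008,"ax": 0,"ay": 0,"az": 0,"fingers": -1},
    {"dx": -0.0082,"dy": -0.026,"dz": 0.008,"ax": 0,"ay": 0,"az": 0,"fingers": -1},
    {"dx": -0.0082,"dy": -0.026,"dz": 0.008,"ax": 0,"ay": 0,"az": 0,"fingers": -1},
    {"dx": 0,"dy": 0,"dz": 0,"ax": 0,"ay": 0,"az": 0,"fingers": -1},
    {"dx": 0,"dy": 0,"dz": 0,"ax": 0,"ay": 0,"az": 0,"fingers": -1}
  ]
}}

```text
time_s: 2.37
tcp_pos: [0.5465, 0.0157, 0.2015]
eef_rot: [0.008, 1.0, 0.0, -0.001]
contact_force: [-0.0, 1.2, -0.3]
finger_gap: 0.0856
finger_force: 0.0
```

```bash
python3 - <<'E'
from m import *
c=grab('wrist');print(c['s']['tcp_pos'],c['s']['eef_rot'],c['s']['contact_force'],c['s']['ft_torque'])
W=world(c);hsv=cv2.cvtColor(c['pixels'],cv2.COLOR_RGB2HSV)
o=(hsv[...,1]>110)&(hsv[...,0]<18)
m=(W[...,2]>.115)&(W[...,2]<.128)&o;m[:,:150]=0;m[:,410:]=0
v,u=np.nonzero(m);print(m.sum(),rect(W[m]),u.min(),u.max(),v.min(),v.max())
save(c,'w3')
E
```

```text
[0.54653955 0.0157464  0.20148915] [ 7.64547334e-03  9.99970128e-01  4.14659319e-04 -1.05690275e-03] [-0.04255573  1.21381158 -0.30235788] [-0.02600652 -0.00095013  0.05222106]
2178 (array([553.1,  11.3]), array([59., 27.], dtype=float32), np.float32(179.3)) 259 293 197 265
```

View pics/w3.png

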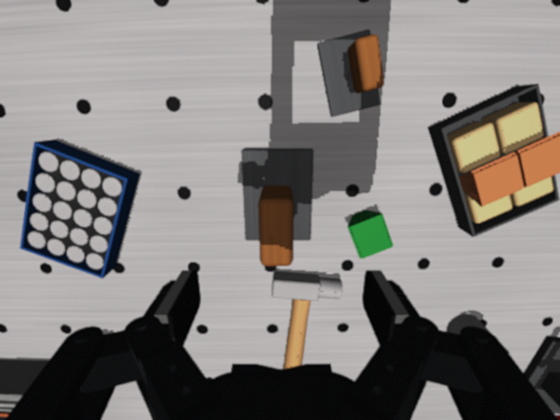

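The grip is at (276,225), between the open jaws, and the hammer and green block are clear of the descent.

Call:
{"method": "send_rows", "body": {
  "targets": [
    {"dx": -0.007,"dy": -0.004,"dz": 0.015,"ax": 0,"ay": 0,"az": 0,"fingers": -1},
    {"dx": 0,"dy": 0,"dz": 0.02,"ax": 0,"ay": 0,"az": 0,"fingers": -1},
    {"dx": 0,"dy": 0,"dz": 0.02,"ax": 0,"ay": 0,"az": 0,"fingers": -1},
    {"dx": 0,"dy": 0,"dz": 0.02,"ax": 0,"ay": 0,"az": 0,"fingers": -1},
    {"dx": 0,"dy": 0,"dz": 0.02,"ax": 0,"ay": 0,"az": 0,"fingers": -1},
    {"dx": 0,"dy": 0,"dz": 0.0195,"ax": 0,"ay": 0,"az": 0,"fingers": -1},
    {"dx": 0,"dy": 0,"dz": 0,"ax": 0,"ay": 0,"az": 0,"fingers": -1},
    {"dx": 0,"dy": 0,"dz": 0,"ax": 0,"ay": 0,"az": 0,"fingers": 1},
    {"dx": 0,"dy": 0,"dz": 0,"ax": 0,"ay": 0,"az": 0,"fingers": 1},
    {"dx": 0,"dy": 0,"dz": 0,"ax": 0,"ay": 0,"az": 0,"fingers": 1},
    {"dx": 0,"dy": 0,"dz": 0,"ax": 0,"ay": 0,"az": 0,"fingers": 1},
    {"dx": 0,"dy": 0,"dz": 0,"ax": 0,"ay": 0,"az": 0,"fingers": 1},
    {"dx": 0,"dy": 0,"dz": 0,"ax": 0,"ay": 0,"az": 0,"fingers": 1}
  ],
  "newtons": 100
}}

```text
time_s: 3.5
tcp_pos: [0.5548, 0.0113, 0.0892]
eef_rot: [0.007, 1.0, -0.0, 0.001]
contact_force: [-0.1, -1.6, 5.5]
finger_gap: 0.027
finger_force: 99.5
```

Call:
{"method": "send_rows", "body": {
  "targets": [
    {"dx": 0,"dy": 0,"dz": -0.008,"ax": 0,"ay": 0,"az": 0,"fingers": 1},
    {"dx": 0,"dy": 0,"dz": -0.015,"ax": 0,"ay": 0,"az": 0,"fingers": 1},
    {"dx": 0,"dy": 0,"dz": -0.02,"ax": 0,"ay": 0,"az": 0,"fingers": 1},
    {"dx": 0,"dy": 0,"dz": -0.02,"ax": 0,"ay": 0,"az": 0,"fingers": 1},
    {"dx": 0,"dy": 0,"dz": -0.02,"ax": 0,"ay": 0,"az": 0,"fingers": 1},
    {"dx": 0,"dy": 0,"dz": -0.02,"ax": 0,"ay": 0,"az": 0,"fingers": 1},
    {"dx": 0,"dy": 0,"dz": -0.017,"ax": 0,"ay": 0,"az": 0,"fingers": 1},
    {"dx": 0,"dy": 0,"dz": 0,"ax": 0,"ay": 0,"az": 0,"fingers": 1},
    {"dx": 0,"dy": 0,"dz": 0,"ax": 0,"ay": 0,"az": 0,"fingers": 1}
  ]
}}

```text
time_s: 4.25
tcp_pos: [0.5538, 0.0115, 0.2078]
eef_rot: [0.007, 1.0, 0.0, 0.0]
contact_force: [-0.4, -0.1, -5.5]
finger_gap: 0.0272
finger_force: 99.2
```

```bash
python3 - <<'E'
from m import *
s=state();print({k:np.round(s[k],4) for k in s})
c=grab('side');save(c,'s2')
E
```

```text
{'time_s': np.float64(4.25), 'joint_pos': array([-1.0000e-04,  3.1070e-01,  1.6682e+00,  3.0000e-04,  1.1623e+00,
       -1.5570e+00]), 'dq': array([ 0.0004,  0.0256,  0.0432, -0.0009,  0.0006, -0.0011]), 'effort': array([ 4.40000e-03, -4.42750e+01, -2.54112e+01,  2.10000e-03,
       -4.90000e-02,  2.00000e-04]), 'tcp_pos': array([0.5538, 0.0115, 0.2078]), 'eef_rot': array([7.e-03, 1.e+00, 1.e-04, 2.e-04]), 'contact_force': array([-0.433 , -0.1323, -5.5275]), 'ft_torque': array([0.009 , 0.0013, 0.0019]), 'finger_force': np.float64(99.1935), 'finger_gap': np.float64(0.0272)}
```

View pics/s2.png

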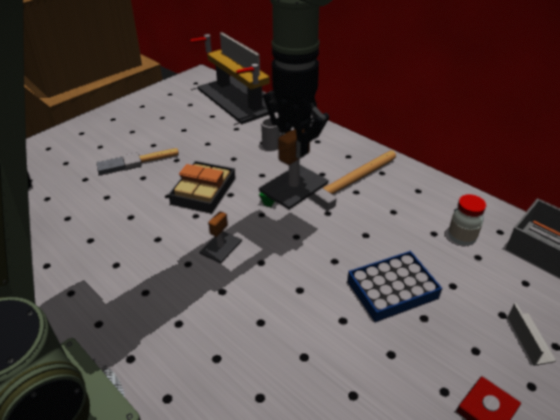

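The side view shows the tamper held upright at (293,165) and clear of the table.

Call:
{"method": "send_rows", "body": {
  "targets": [
    {"dx": 0.004,"dy": 0.0242,"dz": 0,"ax": 0,"ay": 0,"az": 0,"fingers": 1},
    {"dx": 0.004,"dy": 0.0242,"dz": 0,"ax": 0,"ay": 0,"az": 0,"fingers": 1},
    {"dx": 0.004,"dy": 0.0242,"dz": 0,"ax": 0,"ay": 0,"az": 0,"fingers": 1},
    {"dx": 0.004,"dy": 0.0242,"dz": 0,"ax": 0,"ay": 0,"az": 0,"fingers": 1},
    {"dx": 0.004,"dy": 0.0242,"dz": 0,"ax": 0,"ay": 0,"az": 0,"fingers": 1},
    {"dx": 0.004,"dy": 0.0242,"dz": 0,"ax": 0,"ay": 0,"az": 0,"fingers": 1},
    {"dx": 0.004,"dy": 0.0242,"dz": 0,"ax": 0,"ay": 0,"az": 0,"fingers": 1},
    {"dx": 0.004,"dy": 0.0242,"dz": 0,"ax": 0,"ay": 0,"az": 0,"fingers": 1},
    {"dx": 0.004,"dy": 0.0242,"dz": 0,"ax": 0,"ay": 0,"az": 0,"fingers": 1},
    {"dx": 0.004,"dy": 0.0242,"dz": 0,"ax": 0,"ay": 0,"az": 0,"fingers": 1},
    {"dx": 0,"dy": 0,"dz": 0,"ax": 0,"ay": 0,"az": -5.2,"fingers": 1},
    {"dx": 0,"dy": 0,"dz": 0,"ax": 0,"ay": 0,"az": -5.2,"fingers": 1},
    {"dx": 0,"dy": 0,"dz": 0,"ax": 0,"ay": 0,"az": -5.2,"fingers": 1},
    {"dx": 0,"dy": 0,"dz": 0,"ax": 0,"ay": 0,"az": -5.2,"fingers": 1},
    {"dx": 0,"dy": 0,"dz": 0,"ax": 0,"ay": 0,"az": -5.2,"fingers": 1},
    {"dx": 0,"dy": 0,"dz": 0,"ax": 0,"ay": 0,"az": 0,"fingers": 1},
    {"dx": 0,"dy": 0,"dz": 0,"ax": 0,"ay": 0,"az": 0,"fingers": 1}
  ]
}}

```text
time_s: 5.72
tcp_pos: [0.5165, 0.2537, 0.206]
eef_rot: [-0.217, 0.976, -0.0, -0.002]
contact_force: [-0.1, -0.2, -4.4]
finger_gap: 0.0272
finger_force: 100.7
```

```bash
cat > g.py <<'E'
from m import *
from scipy.spatial.transform import Rotation as R
s=state();M=R.from_quat(s['eef_rot']).as_matrix()
print(s['tcp_pos'].round(4),'yheading',np.degrees(np.arctan2(M[1,1],M[0,1])).round(2),'zaxis',M[:,2].round(4),s['contact_force'].round(1),s['finger_gap'])
print('to pan, tool axes',(M.T@(np.array([.517,.2535,s['tcp_pos'][2]])-s['tcp_pos'])).round(4))
E
python3 g.py
```

```text
[0.5165 0.2537 0.206 ] yheading 115.08 zaxis [-0.0033 -0.0014 -1.    ] [-0.1 -0.2 -4.4] 0.02715867694458322
to pan, tool axes [-0.0004 -0.0004 -0.    ]
```

Call:
{"method": "send_rows", "body": {
  "targets": [
    {"dx": 0,"dy": 0,"dz": 0.015,"ax": 0,"ay": 0,"az": 0,"fingers": 1},
    {"dx": 0,"dy": 0,"dz": 0.02,"ax": 0,"ay": 0,"az": 0,"fingers": 1},
    {"dx": 0,"dy": 0,"dz": 0.015,"ax": 0,"ay": 0,"az": 0,"fingers": 1},
    {"dx": 0,"dy": 0,"dz": 0.006,"ax": 0,"ay": 0,"az": 0,"fingers": 1},
    {"dx": 0,"dy": 0,"dz": 0.003,"ax": 0,"ay": 0,"az": 0,"fingers": 1},
    {"dx": 0,"dy": 0,"dz": 0.002,"ax": 0,"ay": 0,"az": 0,"fingers": 1},
    {"dx": 0,"dy": 0,"dz": 0.002,"ax": 0,"ay": 0,"az": 0,"fingers": 1},
    {"dx": 0,"dy": 0,"dz": 0.002,"ax": 0,"ay": 0,"az": 0,"fingers": 1},
    {"dx": 0,"dy": 0,"dz": 0.002,"ax": 0,"ay": 0,"az": 0,"fingers": 1}
  ]
}}

```text
time_s: 6.47
tcp_pos: [0.5182, 0.2544, 0.1419]
eef_rot: [-0.218, 0.976, 0.0, 0.001]
contact_force: [-0.5, 0.1, -2.1]
finger_gap: 0.0269
finger_force: 100.9
```

```bash
python3 g.py
```

```text
[0.5182 0.2544 0.1419] yheading 115.2 zaxis [ 0.0025  0.0013 -1.    ] [-0.5  0.1 -2.1] 0.026925433060485535
to pan, tool axes [ 0.0014 -0.0004 -0.    ]
```

Call:
{"method": "send_rows", "body": {
  "targets": [
    {"dx": 0.001,"dy": 0,"dz": 0.002,"ax": 0,"ay": 0,"az": 0,"fingers": 1},
    {"dx": 0,"dy": 0,"dz": 0.002,"ax": 0,"ay": 0,"az": 0,"fingers": 1},
    {"dx": 0,"dy": 0,"dz": 0.002,"ax": 0,"ay": 0,"az": 0,"fingers": 1},
    {"dx": 0,"dy": 0,"dz": 0.002,"ax": 0,"ay": 0,"az": 0,"fingers": 1},
    {"dx": 0,"dy": 0,"dz": 0,"ax": 0,"ay": 0,"az": 0,"fingers": 1}
  ]
}}

```text
time_s: 6.88
tcp_pos: [0.5164, 0.2536, 0.1324]
eef_rot: [-0.218, 0.976, 0.0, -0.0]
contact_force: [-0.1, -0.0, -4.0]
finger_gap: 0.0268
finger_force: 100.9
```

```bash
python3 g.py
```

```text
[0.5164 0.2536 0.1324] yheading 115.21 zaxis [-2.e-04 -0.e+00 -1.e+00] [-0.1 -0.  -4. ] 0.026828743913385442
to pan, tool axes [-0.0005 -0.0003 -0.    ]
```

```bash
python3 - <<'E'
from m import *
c=grab('side');cv2.imwrite('pics/s3.png',cv2.resize(c['pixels'][90:240,120:320,::-1],None,fx=4,fy=4,interpolation=cv2.INTER_CUBIC))
E
```

```text
(no output)
```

View pics/s3.png

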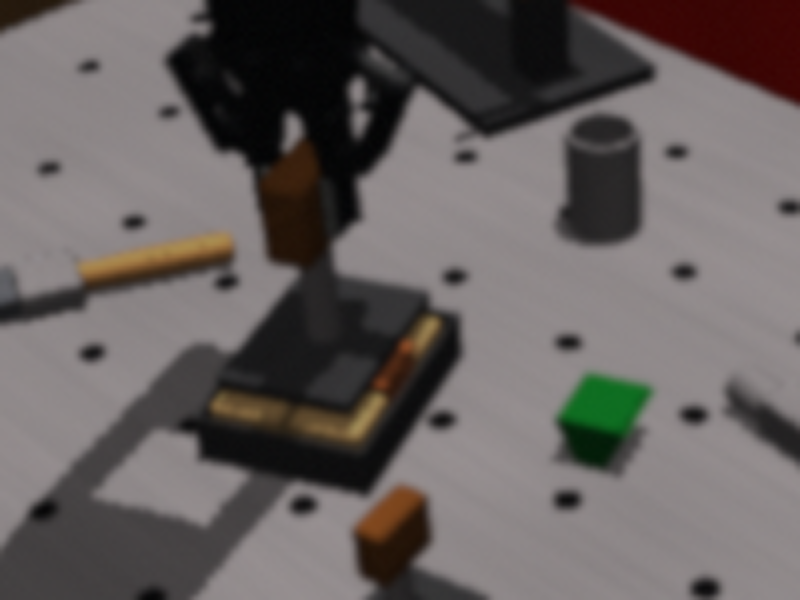

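The plate lies flat over the pan, with the chunk edge just visible at (395,370) and already partly sunk. I'll keep pressing.

Call:
{"method": "send_rows", "body": {
  "targets": [
    {"dx": 0,"dy": 0,"dz": 0.002,"ax": 0,"ay": 0,"az": 0,"fingers": 1},
    {"dx": 0,"dy": 0,"dz": 0.002,"ax": 0,"ay": 0,"az": 0,"fingers": 1},
    {"dx": 0,"dy": 0,"dz": 0.001,"ax": 0,"ay": 0,"az": 0,"fingers": 1},
    {"dx": 0,"dy": 0,"dz": 0,"ax": 0,"ay": 0,"az": 0,"fingers": 1}
  ]
}}

```text
time_s: 7.27
tcp_pos: [0.5163, 0.2535, 0.1275]
eef_rot: [-0.218, 0.976, -0.0, -0.0]
contact_force: [0.5, -0.6, -4.2]
finger_gap: 0.0269
finger_force: 100.9
```

Call:
{"method": "send_rows", "body": {
  "targets": [
    {"dx": 0,"dy": 0,"dz": 0.001,"ax": 0,"ay": 0,"az": 0,"fingers": 1},
    {"dx": 0,"dy": 0,"dz": 0.001,"ax": 0,"ay": 0,"az": 0,"fingers": 1},
    {"dx": 0,"dy": 0,"dz": 0,"ax": 0,"ay": 0,"az": 0,"fingers": 1}
  ]
}}

```text
time_s: 7.52
tcp_pos: [0.5166, 0.2537, 0.1257]
eef_rot: [-0.218, 0.976, 0.0, 0.0]
contact_force: [0.3, 0.7, -2.6]
finger_gap: 0.0271
finger_force: 100.9
```

```bash
python3 g.py
```

```text
[0.5166 0.2537 0.1257] yheading 115.21 zaxis [ 4.e-04  3.e-04 -1.e+00] [ 0.3  0.7 -2.6] 0.027129152781856406
to pan, tool axes [-0.0002 -0.0003  0.    ]
```

Call:
{"method": "send_rows", "body": {
  "targets": [
    {"dx": 0,"dy": 0,"dz": 0.001,"ax": 0,"ay": 0,"az": 0,"fingers": 1},
    {"dx": 0,"dy": 0,"dz": 0.001,"ax": 0,"ay": 0,"az": 0,"fingers": 1},
    {"dx": 0,"dy": 0,"dz": 0,"ax": 0,"ay": 0,"az": 0,"fingers": 1}
  ]
}}

```text
time_s: 7.77
tcp_pos: [0.5161, 0.2535, 0.1234]
eef_rot: [-0.218, 0.976, -0.0, -0.001]
contact_force: [-0.6, 0.5, -5.0]
finger_gap: 0.0269
finger_force: 100.8
```

```bash
python3 - <<'E'
from m import *
s=state();print(s['tcp_pos'],s['contact_force'])
c=grab('side');cv2.imwrite('pics/s4.png',cv2.resize(c['pixels'][150:225,155:255,::-1],None,fx=8,fy=8,interpolation=cv2.INTER_CUBIC))
W=world(c); 
m=(W[...,2]>.03)&(W[...,2]<.06)&(abs(W[...,0]-.517)<.07)&(abs(W[...,1]-.2535)<.07)&(c['pixels'].max(2)<70)
print(m.sum(),np.percentile(W[m][:,2],[10,50,90]))
E
```

```text
[0.51609813 0.25345442 0.12337963] [-0.62180325  0.53948175 -5.03966073]
1065 [0.0398608  0.04290678 0.04498156]
```

View pics/s4.png

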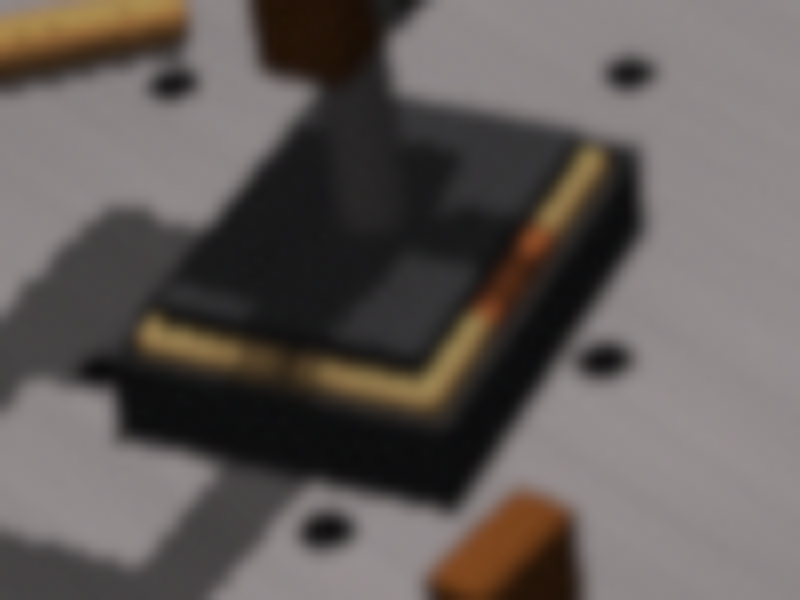

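The plate top reads about 44 mm, so its underside is near 34 mm, and the plate looks nearly flush with the bricks. A little more, gently, until the bricks push back.

Call:
{"method": "send_rows", "body": {
  "targets": [
    {"dx": 0,"dy": 0,"dz": 0.0007,"ax": 0,"ay": 0,"az": 0,"fingers": 1},
    {"dx": 0,"dy": 0,"dz": 0,"ax": 0,"ay": 0,"az": 0,"fingers": 1},
    {"dx": 0,"dy": 0,"dz": 0,"ax": 0,"ay": 0,"az": 0,"fingers": 1}
  ]
}}

```text
time_s: 8.07
tcp_pos: [0.5163, 0.2535, 0.1233]
eef_rot: [-0.218, 0.976, -0.0, -0.0]
contact_force: [-1.4, -0.7, -2.5]
finger_gap: 0.027
finger_force: 101.2
```

Call:
{"method": "send_rows", "body": {
  "targets": [
    {"dx": 0,"dy": 0,"dz": 0.0007,"ax": 0,"ay": 0,"az": 0,"fingers": 1},
    {"dx": 0,"dy": 0,"dz": 0,"ax": 0,"ay": 0,"az": 0,"fingers": 1}
  ]
}}

```text
time_s: 8.23
tcp_pos: [0.5163, 0.2535, 0.1233]
eef_rot: [-0.218, 0.976, 0.0, -0.0]
contact_force: [-3.7, -1.4, 5.4]
finger_gap: 0.0269
finger_force: 102.0
```

Call:
{"method": "send_rows", "body": {
  "targets": [
    {"dx": 0,"dy": 0,"dz": 0.0006,"ax": 0,"ay": 0,"az": 0,"fingers": 1},
    {"dx": 0,"dy": 0,"dz": 0,"ax": 0,"ay": 0,"az": 0,"fingers": 1},
    {"dx": 0,"dy": 0,"dz": 0,"ax": 0,"ay": 0,"az": 0,"fingers": 1},
    {"dx": 0,"dy": 0,"dz": 0,"ax": 0,"ay": 0,"az": 0,"fingers": 1}
  ]
}}

```text
time_s: 8.57
tcp_pos: [0.5163, 0.2534, 0.1232]
eef_rot: [-0.218, 0.976, 0.0, 0.0]
contact_force: [-4.9, -1.6, 8.6]
finger_gap: 0.0267
finger_force: 102.6
```

Call:
{"method": "send_rows", "body": {
  "targets": [
    {"dx": 0,"dy": 0,"dz": -0.003,"ax": 0,"ay": 0,"az": 0,"fingers": 1},
    {"dx": 0,"dy": 0,"dz": -0.008,"ax": 0,"ay": 0,"az": 0,"fingers": 1},
    {"dx": 0,"dy": 0,"dz": -0.018,"ax": 0,"ay": 0,"az": 0,"fingers": 1},
    {"dx": 0,"dy": 0,"dz": -0.025,"ax": 0,"ay": 0,"az": 0,"fingers": 1},
    {"dx": 0,"dy": 0,"dz": -0.025,"ax": 0,"ay": 0,"az": 0,"fingers": 1},
    {"dx": 0,"dy": 0,"dz": -0.006,"ax": 0,"ay": 0,"az": 0,"fingers": 1},
    {"dx": 0,"dy": 0,"dz": 0,"ax": 0,"ay": 0,"az": 4.9,"fingers": 1},
    {"dx": 0,"dy": 0,"dz": 0,"ax": 0,"ay": 0,"az": 5,"fingers": 1},
    {"dx": 0,"dy": 0,"dz": 0,"ax": 0,"ay": 0,"az": 5.3,"fingers": 1},
    {"dx": 0,"dy": 0,"dz": 0,"ax": 0,"ay": 0,"az": 5.3,"fingers": 1},
    {"dx": 0,"dy": 0,"dz": 0,"ax": 0,"ay": 0,"az": 5.5,"fingers": 1},
    {"dx": 0,"dy": 0,"dz": 0,"ax": 0,"ay": 0,"az": 0,"fingers": 1}
  ]
}}

```text
time_s: 9.57
tcp_pos: [0.5162, 0.2535, 0.2056]
eef_rot: [0.008, 1.0, -0.0, -0.001]
contact_force: [0.1, -0.7, -4.4]
finger_gap: 0.0268
finger_force: 100.7
```

```bash
sed -i 's/517,.2535/5545,.0115/;s/to pan/to stand/' g.py; python3 g.py
```

```text
[0.5162 0.2535 0.2056] yheading 89.12 zaxis [-1.3e-03 -5.0e-04 -1.0e+00] [ 0.1 -0.7 -4.4] 0.026790374030161532
to stand, tool axes [-4.200e-02 -2.414e-01  1.000e-04]
```

Moving back over the original spot, then checking the pan from the top camera before setting the tamper down.

Call:
{"method": "send_rows", "body": {
  "targets": [
    {"dx": -0.0042,"dy": -0.0241,"dz": 0,"ax": 0,"ay": 0,"az": 0,"fingers": 1},
    {"dx": -0.0042,"dy": -0.0241,"dz": 0,"ax": 0,"ay": 0,"az": 0,"fingers": 1},
    {"dx": -0.0042,"dy": -0.0241,"dz": 0,"ax": 0,"ay": 0,"az": 0,"fingers": 1},
    {"dx": -0.0042,"dy": -0.0241,"dz": 0,"ax": 0,"ay": 0,"az": 0,"fingers": 1},
    {"dx": -0.0042,"dy": -0.0241,"dz": 0,"ax": 0,"ay": 0,"az": 0,"fingers": 1},
    {"dx": -0.0042,"dy": -0.0241,"dz": 0,"ax": 0,"ay": 0,"az": 0,"fingers": 1},
    {"dx": -0.0042,"dy": -0.0241,"dz": 0,"ax": 0,"ay": 0,"az": 0,"fingers": 1},
    {"dx": -0.0042,"dy": -0.0241,"dz": 0,"ax": 0,"ay": 0,"az": 0,"fingers": 1},
    {"dx": -0.0042,"dy": -0.0241,"dz": 0,"ax": 0,"ay": 0,"az": 0,"fingers": 1},
    {"dx": -0.0042,"dy": -0.0241,"dz": 0,"ax": 0,"ay": 0,"az": 0,"fingers": 1},
    {"dx": 0,"dy": 0,"dz": 0,"ax": 0,"ay": 0,"az": 0,"fingers": 1},
    {"dx": 0,"dy": 0,"dz": 0,"ax": 0,"ay": 0,"az": 0,"fingers": 1}
  ]
}}

```text
time_s: 10.57
tcp_pos: [0.5551, 0.011, 0.206]
eef_rot: [0.007, 1.0, 0.0, -0.0]
contact_force: [-0.5, 0.6, -3.9]
finger_gap: 0.0267
finger_force: 101.3
```

```bash
python3 g.py; python3 - <<'E'
from m import *
for n in('top','side'):
    c=grab(n);W=world(c);hsv=cv2.cvtColor(c['pixels'],cv2.COLOR_RGB2HSV)
    near=(abs(W[...,0]-.517)<.08)&(abs(W[...,1]-.2535)<.08)&(W[...,2]>.02)
    o=near&(hsv[...,1]>130)&(hsv[...,0]<18)&(hsv[...,2]>60); k=near&(hsv[...,1]>60)&(hsv[...,0]>=20)&(hsv[...,0]<45)
    u=np.array([np.cos(np.radians(115.3)),np.sin(np.radians(115.3))])
    t=(W[...,:2]-[.517,.2535])@u
    for nm,m in(('A',o&(t>.005)),('B',o&(t<-.005)),('cream',k)): print(n,nm,m.sum(),np.percentile(W[m][:,2],[25,50,75]).round(4))
c=pickle.load(open('top.pkl','rb'))
cv2.imwrite('pics/t2.png',cv2.resize(c['pixels'][150:260,100:210,::-1],None,fx=5,fy=5,interpolation=cv2.INTER_CUBIC))
E
```

```text
[0.5551 0.011  0.206 ] yheading 89.18 zaxis [-9.e-04  4.e-04 -1.e+00] [-0.5  0.6 -3.9] 0.026716693183510186
to stand, tool axes [0.0006 0.0005 0.    ]
top A 427 [0.0345 0.0357 0.0369]
top B 433 [0.0342 0.0354 0.0368]
top cream 1645 [0.0343 0.0355 0.0366]
side A 229 [0.0315 0.0326 0.0335]
side B 240 [0.0311 0.0322 0.0331]
side cream 687 [0.0317 0.0327 0.0336]
```

View pics/t2.png

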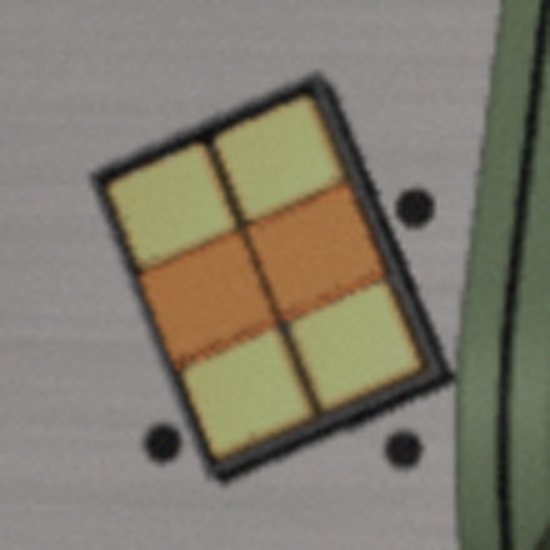

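Both chunks, at crop (208,300) and (315,250), are level with the cream bricks, with depth agreeing within 0.5 mm. Now setting the tamper down.

Call:
{"method": "send_rows", "body": {
  "targets": [
    {"dx": 0,"dy": 0,"dz": 0.015,"ax": 0,"ay": 0,"az": 0,"fingers": 1},
    {"dx": 0,"dy": 0,"dz": 0.025,"ax": 0,"ay": 0,"az": 0,"fingers": 1},
    {"dx": 0,"dy": 0,"dz": 0.025,"ax": 0,"ay": 0,"az": 0,"fingers": 1},
    {"dx": 0,"dy": 0,"dz": 0.025,"ax": 0,"ay": 0,"az": 0,"fingers": 1},
    {"dx": 0,"dy": 0,"dz": 0.015,"ax": 0,"ay": 0,"az": 0,"fingers": 1},
    {"dx": 0,"dy": 0,"dz": 0.006,"ax": 0,"ay": 0,"az": 0,"fingers": 1},
    {"dx": 0,"dy": 0,"dz": 0.002,"ax": 0,"ay": 0,"az": 0,"fingers": 1},
    {"dx": 0,"dy": 0,"dz": 0.001,"ax": 0,"ay": 0,"az": 0,"fingers": 1},
    {"dx": 0,"dy": 0,"dz": 0.001,"ax": 0,"ay": 0,"az": 0,"fingers": 1},
    {"dx": 0,"dy": 0,"dz": 0,"ax": 0,"ay": 0,"az": 0,"fingers": 1},
    {"dx": 0,"dy": 0,"dz": 0,"ax": 0,"ay": 0,"az": 0,"fingers": 1}
  ]
}}

```text
time_s: 11.58
tcp_pos: [0.5558, 0.0121, 0.0928]
eef_rot: [0.007, 1.0, 0.0, 0.001]
contact_force: [-0.4, 0.4, -5.0]
finger_gap: 0.0271
finger_force: 101.3
```

Call:
{"method": "send_rows", "body": {
  "targets": [
    {"dx": 0,"dy": 0,"dz": 0.0015,"ax": 0,"ay": 0,"az": 0,"fingers": 1},
    {"dx": 0,"dy": 0,"dz": 0.001,"ax": 0,"ay": 0,"az": 0,"fingers": 1},
    {"dx": 0,"dy": 0,"dz": 0.001,"ax": 0,"ay": 0,"az": 0,"fingers": 1},
    {"dx": 0,"dy": 0,"dz": 0,"ax": 0,"ay": 0,"az": 0,"fingers": 1},
    {"dx": 0,"dy": 0,"dz": 0,"ax": 0,"ay": 0,"az": 0,"fingers": 1}
  ]
}}

```text
time_s: 12.0
tcp_pos: [0.5552, 0.012, 0.0892]
eef_rot: [0.007, 1.0, 0.0, 0.0]
contact_force: [-3.2, -1.2, 4.5]
finger_gap: 0.0271
finger_force: 102.1
```

Contact with the table, so I'm opening the gripper and backing straight up.

Call:
{"method": "send_rows", "body": {
  "targets": [
    {"dx": 0,"dy": 0,"dz": 0,"ax": 0,"ay": 0,"az": 0,"fingers": 0.3},
    {"dx": 0,"dy": 0,"dz": 0,"ax": 0,"ay": 0,"az": 0,"fingers": -0.2},
    {"dx": 0,"dy": 0,"dz": 0,"ax": 0,"ay": 0,"az": 0,"fingers": -1},
    {"dx": 0,"dy": 0,"dz": 0,"ax": 0,"ay": 0,"az": 0,"fingers": -1},
    {"dx": 0,"dy": 0,"dz": 0,"ax": 0,"ay": 0,"az": 0,"fingers": -1},
    {"dx": 0,"dy": 0,"dz": 0,"ax": 0,"ay": 0,"az": 0,"fingers": -1},
    {"dx": 0,"dy": 0,"dz": 0,"ax": 0,"ay": 0,"az": 0,"fingers": -1}
  ]
}}

```text
time_s: 12.58
tcp_pos: [0.5552, 0.0121, 0.0883]
eef_rot: [0.007, 1.0, 0.0, 0.0]
contact_force: [-0.4, 0.6, 1.0]
finger_gap: 0.0856
finger_force: 0.0
```

Call:
{"method": "send_rows", "body": {
  "targets": [
    {"dx": 0,"dy": 0,"dz": -0.01,"ax": 0,"ay": 0,"az": 0,"fingers": -1},
    {"dx": 0,"dy": 0,"dz": -0.025,"ax": 0,"ay": 0,"az": 0,"fingers": -1},
    {"dx": 0,"dy": 0,"dz": -0.03,"ax": 0,"ay": 0,"az": 0,"fingers": -1},
    {"dx": 0,"dy": 0,"dz": -0.03,"ax": 0,"ay": 0,"az": 0,"fingers": -1},
    {"dx": 0,"dy": 0,"dz": -0.03,"ax": 0,"ay": 0,"az": 0,"fingers": -1},
    {"dx": 0,"dy": 0,"dz": -0.015,"ax": 0,"ay": 0,"az": 0,"fingers": -1},
    {"dx": 0,"dy": 0,"dz": 0,"ax": 0,"ay": 0,"az": 0,"fingers": -1},
    {"dx": 0,"dy": 0,"dz": 0,"ax": 0,"ay": 0,"az": 0,"fingers": -1}
  ]
}}

```text
time_s: 13.25
tcp_pos: [0.5553, 0.0121, 0.2294]
eef_rot: [0.007, 1.0, 0.0, 0.001]
contact_force: [-0.1, 0.7, 0.4]
finger_gap: 0.0859
finger_force: 0.0
```

```bash
python3 g.py; python3 - <<'E'
from m import *
c=grab('wrist');W=world(c);hsv=cv2.cvtColor(c['pixels'],cv2.COLOR_RGB2HSV)
m=(W[...,2]>.11)&(W[...,2]<.13)&(hsv[...,1]>110)&(hsv[...,0]<18)&(abs(W[...,0]-.555)<.06)&(abs(W[...,1]-.012)<.06)
print(m.sum(),rect(W[m]),np.median(W[m][:,2]))
p=(W[...,2]>.005)&(W[...,2]<.018)&(hsv[...,2]<95)&(abs(W[...,0]-.555)<.07)&(abs(W[...,1]-.012)<.05)
print(p.sum(),rect(W[p]))
E
```

```text
[0.5553 0.0121 0.2294] yheading 89.21 zaxis [ 2.3e-03  1.0e-04 -1.0e+00] [-0.1  0.7  0.4] 0.08593640648129605
to stand, tool axes [ 0.0008 -0.0006 -0.    ]
1882 (array([553.5,  11.5]), array([58.8, 26.4], dtype=float32), np.float32(178.3)) 0.11973199087137808
3752 (array([554.4,  12.1]), array([109.7,  80. ], dtype=float32), np.float32(179.3))
```

The tamper is standing upright at its original spot with the gripper clear, so I'm handing in.

```bash
python3 -c "
from bench import job_done
print(job_done())"
```

```text
the job is handed in; nothing more can be done
None
```

I pressed both chunks level with the cream bricks (heights agree to about 0.5 mm by camera depth), stood the tamper upright within a few mm of its original spot, released it, and handed the job in at about 13 s.

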